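# Zero the crimp-force monitor

## Robot

A 6-joint arm with a two-finger parallel gripper is mounted at the origin on the work surface. World frame = base frame: x ahead of the robot, y to its left, z up, the work surface at z = 0. Lengths are in mm, angles in degrees, forces in N, time in s.
With the tool pointing down it reaches from about 350 to 850 mm from the base axis. Payload 8.1 kg.
Tool frame: the origin (TCP) lies between the finger pads; the fingertips stand 22 mm ahead of it and the grasp point (between the pads) lies 3 mm ahead of it (r.nose_length is the z of the fingertips in the tool frame, in mm); z points along the fingers, x is the direction in which the jaws open and shut, and the axes are right-handed (so a half turn about z gives the same grasp; the last joint's range is limited). The gripper opens to 85 mm and grips with 20 to 120 N. Pads are 22 mm wide; open, the fingers measure 114 mm over their backs; the gripper's body (76 mm by 85 mm) begins 54 mm behind the grasp point. The pads swing forward as they close: fully open they stand 13 mm farther back than shut.
Start: joints at [-73.992, 7.471, 85.268, -0, 87.261, -4.893], TCP at [214.078, -560.514, 253.292] pointing down, gripper open.
Joint ranges: [-169.43, 169.43], [-51.17, 129.36], [1.28, 143.12], [-76.62, 256.62], [0, 156.53], [-152.29, 152.29]. Speed limits (degrees/s): [136.94, 136.94, 159.86, 180, 180, 180].

## Interface

Orientations are given as [roll, pitch, yaw] about the fixed x, y, z axes, in that order (R = Rz(yaw) Ry(pitch) Rx(roll)).
In Python, from bench import r gives the robot as it stands.
- The arm moves only by the shell command python3 -m jog 'ROWS' [FORCE]. ROWS is JSON, a list of rows, each a list of 5 numbers: the shift along the tool's x, y, z in m, then the turn about the tool's z in degrees, then the opening in per cent of the stroke, from 0 (shut) to 100 (fully open). A call has 1 to 8 rows; each row is the pose to reach, as a shift and turn from the pose measured when the call began, along the tool's axes at that moment; what a row does not reach only later rows make up. A row lasts 1/10 s, in which the tool goes at most 50 mm and 8.59 degrees, less where a joint would pass 70% of its speed; a pose out of reach is approached as far as the arm can. A call with a gripper value outside its range is refused whole. The fingers move at their own pace and stop on an object; FORCE is the grip in N (left out, the last holds). Time passes only in rows, so rows that repeat a pose let the fingers close. It gives the time, the measured TCP pose, the force and the opening at its end, in the units of the state.
- r.sense(): the state, without advancing time (a new reading comes with each control period).
- r.snapshot(name): name is "side" or "top"; returns a dict with "image" (480x640x3 uint8, red, green, blue), "K" (3x3 intrinsics, pixels), "distortion" ([k1, k2, p1, p2, k3] as OpenCV has them; the pictures are not rectified), "T" (4x4, takes a point from camera to world coordinates). Camera axes: x right, y down, z forward; pixel columns grow to the right and rows downward; lengths in mm; the calibration is good to about 2 mm. A picture is of the moment at which its call begins. There is no depth.
- r.hand_in(): hands the job in, once; it reports no verdict.
Trained networks look in a picture, given as the dict that the camera call returned (one of the last four; its "shot" number tells which), for a name from the list of things; names that differ only in an ending like _2 or _b are one class to them, and where a whole thing is asked for, a point or a joint stands for the part that bears it (a point fixed in the world has none). Each returns a list of dicts, best first, with "conf" (0 to 1); they miss things now and then, are a little off and sometimes report something else, mostly with a low value. They report only what shows in the picture. A call takes as long as a camera call.
- r.search_frame(picture, label): "bbox" ([left, top, right, bottom] in pixels, round what is visible of it).
- r.pinpoint(picture, label): "uv" ([column, row] in pixels: a listed point, or the origin of a listed thing).
The state is a dict: "time": time; "joint_pos": joint angles; "qd": joint speeds; "joint_efforts": joint torques, N m; "tool_pos": TCP position; "tcp_rot": TCP orientation; "ft_force": force on the tool from outside, world axes, zero at the start; "wrist_torque": the same for the moment, N m; "finger_gap": finger opening in mm.
Only numpy, scipy, OpenCV 4.12 (cv2) and the standard library are available. Lean on these libraries where they do the work, as an engineer would, in place of code of your own. Each camera call takes 0.05 s, during which the arm holds its last target. There are 200 camera calls.

## Task

Get the crimp-force monitor zeroing, using only closed fingertips: first push the black rocker switch fully on (the half with the white dot goes down), then press the blue button fully in, where it stays, and last press the green button fully in and keep it down: finish while still holding it. Do not press the yellow or the red button, and leave everything that stands around where it is.

Things in the scene. Friction and masses are not known exactly. Their poses are not given: they have to be found in the camera images.
- console: crimp-force monitor: blue case, level grey top 60 mm up, 220 mm deep (x), 360 mm wide (y), fixed. Origin: centre of underside; at yaw 0 its front faces the robot (-x). A display bar 25 mm high lies along the top's far edge. Rocker near the +y end, four buttons two by two (70 by 75 mm apart) near the -y end, colours in any arrangement; loose gauge and jar stand between.
- rocker (a joint): angle of the black rocker switch in rad: 0 is off (the half with the white dot stands up), 0.40 is fully on (the dotted half is down on its stop). Its hinge lies along the console's y. It starts at 0 to 0.06. It has no spring: it stays where it is left, and about 3 N straight down on the white dot moves it (about 6 N at 10 mm from the hinge).
- rocker_on (a point): the white dot (12 mm across) on the half of the rocker that must go down, on its upper face, 20 mm from the hinge towards the console's front (-x). The black paddle is 60 mm long (console's x) and 32 mm wide (y). The dot is about 29 mm above the console's top when off and 21 mm when on. The point tilts with the paddle.
- rocker_base: bare aluminium frame of the rocker, 74 by 46 mm, 12 mm high, fixed on the console's top with its yaw. Origin: centre of its underside, straight below the hinge, which is 20 mm above it.
- blue (a joint): how far the blue button is pressed, in m: 0 out to 0.008 fully in. It is a latching button: it stays in where it is pushed to, and moves at about 3 N. It starts at 0 to 0.001.
- blue_top (a point): centre of the top face of the blue push button, a round cap 30 mm across; with the button out it is 24 mm above the console's top (84 mm above the table). It moves down with the button. Z is up, x and y as the console's. Buttons press straight down.
- green (a joint): how far the green button is pressed, in m: 0 out to 0.008 fully in. It springs back out when let go; about 2 N starts it and 6 N takes it fully in.
- green_top (a point): centre of the top face of the green push button, a round cap 30 mm across; with the button out it is 24 mm above the console's top (84 mm above the table). It moves down with the button. Z is up, x and y as the console's. Buttons press straight down.
- green_base: the green button's round black housing, 46 mm across and 12 mm high, with the button it carries; all the buttons have the same housing, standing on the console's top. Origin: centre of its underside.
- yellow (a joint): how far the yellow button is pressed, in m (0 to 0.008, springs back). Not to be pressed.
- yellow_top (a point): centre of the top face of the yellow push button, a round cap 30 mm across; with the button out it is 24 mm above the console's top (84 mm above the table). It moves down with the button. Z is up, x and y as the console's. Buttons press straight down.
- red (a joint): how far the red button is pressed, in m (0 to 0.008, springs back). Not to be pressed.
- red_top (a point): centre of the top face of the red push button, a round cap 30 mm across; with the button out it is 24 mm above the console's top (84 mm above the table). It moves down with the button. Z is up, x and y as the console's. Buttons press straight down.
- gauge: loose brass gauge slug standing upright on the console between the rocker and the buttons, 26 mm across and 42 mm high; origin at the centre of its underside. To be left alone.
- jar: loose glass jar with a white cap standing on the console, 40 mm across and 50 mm high; origin at the centre of its underside. To be left alone.
- screwdriver: loose screwdriver lying on the table on the robot's right; origin under its middle. To be left alone.
- wrench: loose wrench lying on the table on the robot's left; origin under its middle. To be left alone.
- cup: loose open steel cup on the table on the right, 72 mm across and 85 mm high; origin at the centre of its underside. To be left alone.

How it is judged:
By the outcome, as a careful person would: the job done as asked, in the order asked, and still so for the second after the job is handed in, while the arm keeps its last pose, push and grip.
It also fails if it takes over 38 s, if anything falls off the work surface, if the arm or the gripper's body presses on something with over 40 N, if the wrist force passes 120 N, or if a joint passes its speed limit or range.

## Working session

There is one attempt and no reset: what is moved stays moved. The work goes in short steps, Python scripts to look and compute and a shell command to move; the robot and the scene stay as the last step left them, time stands still between calls to the robot, and variables do not carry over. Pictures are saved under pics/ and viewed, about 8 in all and at most 12, crops included, and the job is handed in when it is done.

```bash
mkdir -p pics; cat > h.py <<'E'
import numpy as np, cv2
from bench import r
def ray(p,uv):
    K=np.array(p["K"],float);d=np.array(p["distortion"],float);T=np.array(p["T"],float)
    n=cv2.undistortPoints(np.array([[uv]],float),K,d).ravel()
    v=T[:3,:3]@np.array([n[0],n[1],1.]);return T[:3,3],v
def atz(p,uv,z):
    o,v=ray(p,uv);return o+v*(z-o[2])/v[2]
def tri(obs):
    A=np.zeros((3,3));b=np.zeros(3)
    for p,uv in obs:
        o,v=ray(p,uv);v=v/np.linalg.norm(v);M=np.eye(3)-np.outer(v,v);A+=M;b+=M@o
    return np.linalg.solve(A,b)
E
python3 - <<'E'
from h import *
s=r.sense();print({k:np.round(v,3).tolist() for k,v in s.items()},r.nose_length)
t=r.snapshot("top");d=r.snapshot("side")
for n,p in(("top",t),("side",d)):
    cv2.imwrite(f"pics/{n}0.png",p["image"][:,:,::-1]);print(n,np.round(p["T"],2).tolist())
for l,z in [("rocker_on",89),("rocker_base",60),("blue_top",84),("green_top",84),("yellow_top",84),("red_top",84),("gauge",60),("jar",60),("console",0),("cup",0)]:
    o=[]
    for p in(t,d):
        q=r.pinpoint(p,l)
        if q: o.append((p,q[0]["uv"]));print(l,np.round(q[0]["uv"]),round(q[0]["conf"],2),np.round(atz(p,q[0]["uv"],z),1))
        else: print(l,"none")
    if len(o)==2: print("   tri",np.round(tri(o),1))
E
```

```text
{'time': 0.0, 'joint_pos': [-73.993, 7.514, 85.331, -0.002, 87.263, -4.894], 'qd': [-0.024, -0.092, 0.001, -0.011, -0.025, 0.157], 'joint_efforts': [-0.003, -56.941, -50.054, -0.0, 0.015, 0.0], 'tool_pos': [213.913, -560.012, 252.247], 'tcp_rot': [-179.993, 0.107, -69.099], 'ft_force': [0.257, 0.33, -0.248], 'wrist_torque': [0.059, -0.036, 0.012], 'finger_gap': 85.468} 22.0
top [[-0.03, -0.99, 0.17, 348.56], [-1.0, 0.03, -0.0, -8.85], [-0.0, -0.17, -0.99, 1324.04], [0.0, 0.0, 0.0, 1.0]]
side [[0.8, -0.3, 0.52, -16.39], [-0.6, -0.39, 0.7, -745.31], [-0.01, -0.87, -0.5, 619.87], [0.0, 0.0, 0.0, 1.0]]
rocker_on [225. 245.] 0.79 [532.1 198.3  89. ]
rocker_on [270. 208.] 0.53 [534.9 212.6  89. ]
   tri [529.1 198.1  96.6]
rocker_base [226. 239.] 0.94 [550.3 200.7  60. ]
rocker_base [276. 221.] 0.62 [536.1 190.3  60. ]
   tri [548.5 203.9  51. ]
blue_top [132. 273.] 0.56 [479.7 390.8  84. ]
blue_top [323. 235.] 0.67 [561.7  22.1  84. ]
   tri [603.1 325.2 -38.8]
green_top [345. 234.] 0.42 [549.4 -51.   84. ]
green_top [340. 247.] 0.43 [557.8 -43.   84. ]
   tri [549.3 -51.5  90.8]
yellow_top [304. 263.] 0.56 [491.6  35.   84. ]
yellow_top [308. 260.] 0.58 [470.1 -44.9  84. ]
   tri [508.1  30.6  30.1]
red_top [134. 275.] 0.55 [476.1 387.6  84. ]
red_top [311. 257.] 0.67 [481.5 -39.3  84. ]
   tri [ 602.4  367.6 -142. ]
gauge [270. 261.] 0.42 [500.7 107.5  60. ]
gauge [282. 235.] 0.49 [506.9 117.4  60. ]
   tri [500.1 106.7  67. ]
jar [266. 206.] 0.58 [618.6 115.5  60. ]
jar [319. 221.] 0.76 [622.2 121.7  60. ]
   tri [617.6 115.2  64.2]
console [291. 238.] 0.68 [556.4  66.3   0. ]
console [313. 258.] 0.96 [561.6  65.6   0. ]
   tri [558.2  65.    1.2]
cup [512. 190.] 0.97 [ 654.4 -432.7    0. ]
cup [509. 351.] 0.65 [ 660.2 -430.2    0. ]
   tri [ 654.1 -432.1    4.6]
```

```bash
python3 - <<'E'
import cv2
a=cv2.imread("pics/top0.png")[170:310,110:410]
b=cv2.imread("pics/side0.png")[170:310,200:420]
a=cv2.resize(a,None,fx=2.5,fy=2.5,interpolation=3);b=cv2.resize(b,None,fx=2,fy=2,interpolation=3)
cv2.imwrite("pics/topc.png",a);cv2.imwrite("pics/sidec.png",b)
E
```

```text
(no output)
```

View pics/topc.png

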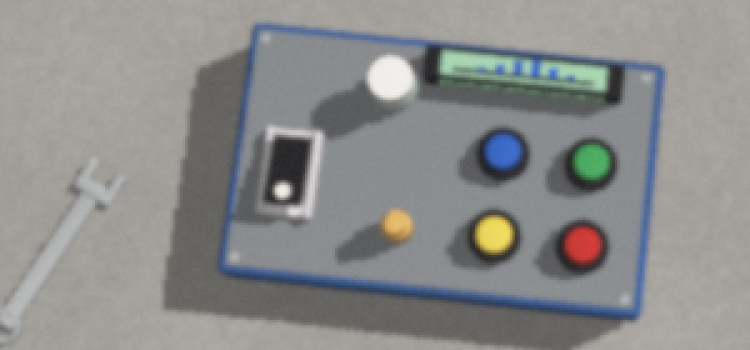

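View pics/sidec.png

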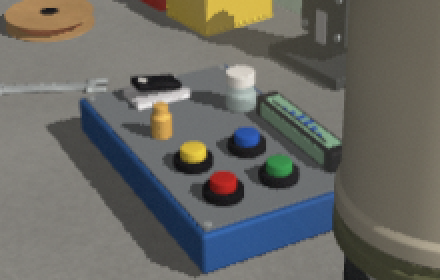

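The top view crop shows the dot at pixel (223,246), blue (311,231), green (346,235), yellow (308,264) and red (343,268). The gauge is at (268,260) and the jar at (266,201). The side view has the same arrangement. I'll refine the cap positions with colour centroids.

```bash
python3 - <<'E'
from h import *
t=r.snapshot("top");d=r.snapshot("side")
g={"blue":[(311,231),(323,236)],"green":[(346,235),(339,252)],"yellow":[(308,264),(296,246)],"red":[(343,268),(311,261)],"dot":[(223,246),(274,208)]}
P={}
for n,uvs in g.items():
    o=[]
    for p,uv in zip((t,d),uvs):
        im=cv2.cvtColor(p["image"],cv2.COLOR_RGB2LAB).astype(float);u,v=uv
        W=6 if n=="dot" else 10
        c=im[v-1:v+2,u-1:u+2].mean((0,1)); w=im[v-W:v+W+1,u-W:u+W+1]
        if n=="dot": m=(w[...,0]>170)
        else: m=np.linalg.norm((w-c)[...,1:],axis=2)<.45*np.linalg.norm(c[1:]-128)
        k,l,st,ce=cv2.connectedComponentsWithStats(m.astype(np.uint8)); i=l[W,W]
        uv2=ce[i]+np.array(uv)-W; o.append((p,uv2)); print(n,np.round(uv2,1),st[i,4],np.round(atz(p,uv2,89 if n=="dot" else 83),1))
    P[n]=atz(*o[0],89 if n=="dot" else 83);print("  tri",np.round(tri(o),1))
for a,b in(("blue","green"),("yellow","red"),("yellow","blue"),("red","green")):
    e=P[b]-P[a];print(a,b,np.linalg.norm(e).round(1),np.degrees(np.arctan2(e[1],e[0])).round(1))
E
```

```text
blue [311.  230.1] 174 [560.1  19.8  83. ]
blue [323.2 238.1] 105 [554.   12.2  83. ]
  tri [560.6  20.2  77.2]
green [346.2 234.3] 169 [549.1 -53.6  83. ]
green [339.3 252.4] 114 [543.6 -60.1  83. ]
  tri [549.6 -53.5  77.7]
yellow [307.2 263.3] 178 [490.6  29.   83. ]
yellow [296.2 245.5] 116 [485.4  22.3  83. ]
  tri [490.7  29.4  77.9]
red [342.7 267.5] 168 [480.  -44.2  83. ]
red [311.4 260.9] 126 [474.7 -50.8  83. ]
  tri [480.1 -44.1  77.6]
dot [222.6 245.7] 29 [531.  203.3  89. ]
dot [274.1 208. ] 164 [542.6 207.   89. ]
  tri [534.  200.5  93.6]
blue green 74.1 -98.5
yellow red 73.9 -98.3
yellow blue 70.1 -7.5
red green 69.8 -7.7
```

The cap spacing comes out at 70 × 74 mm with console yaw about -8°, which matches the description. The targets are blue (560,20), green (549,-53.5), and the dot at about (531,203). I'll aim slightly outboard on the paddle, at (527,204).

```bash
cat >> h.py <<'E'
from scipy.spatial.transform import Rotation as Ro
def go(xyz,yaw):
    s=r.sense();R=Ro.from_euler("xyz",s["tcp_rot"],degrees=True)
    d=R.inv().apply(np.array(xyz)-s["tool_pos"])/1000
    print("t",s["time"],"pos",np.round(s["tool_pos"],1),"rot",np.round(s["tcp_rot"],1),"F",np.round(s["ft_force"],1),"gap",s["finger_gap"],"| shift",np.round(d,4),"turn",round((s["tcp_rot"][2]-yaw+180)%360-180,2))
E
python3 -c "
from h import *
go([527,204,250],-98)"
```

```text
t 1.2 pos [ 214.1 -560.5  253.3] rot [180.   -0.  -69.1] F [ 0.1 -0.5  0.1] gap 85.2832303154654 | shift [-0.6026 -0.5651  0.0033] turn 28.9
```

```bash
python3 -m jog '[[-0.6,-0.565,0.003,28.9,0],[-0.6,-0.565,0.003,28.9,0],[-0.6,-0.565,0.003,28.9,0],[-0.6,-0.565,0.003,28.9,0],[-0.6,-0.565,0.003,28.9,0],[-0.6,-0.565,0.003,28.9,0],[-0.6,-0.565,0.003,28.9,0],[-0.6,-0.565,0.003,28.9,0]]' 60; python3 -c "
from h import *
go([527,204,160],-98)"
```

```text
time: 2.0
tool_pos: [366.6, -189.2, 252.2]
tcp_rot: [-179.9, -0.0, -98.0]
ft_force: [1.4, -0.2, 0.5]
finger_gap: 0.2
t 2.0 pos [ 366.6 -189.2  252.2] rot [-179.9   -0.   -98. ] F [ 1.4 -0.2  0.5] gap 0.15516878545425447 | shift [-0.4118 -0.1038  0.0921] turn -0.03
```

```bash
python3 -m jog '[[-0.412,-0.104,0.092,0,0],[-0.412,-0.104,0.092,0,0],[-0.412,-0.104,0.092,0,0],[-0.412,-0.104,0.092,0,0],[-0.412,-0.104,0.092,0,0],[-0.412,-0.104,0.092,0,0],[-0.412,-0.104,0.092,0,0],[-0.412,-0.104,0.092,0,0]]'; python3 -c "
from h import *
go([527,204,125],-98)"
```

```text
time: 2.8
tool_pos: [514.3, 173.5, 167.6]
tcp_rot: [-179.9, -0.0, -98.0]
ft_force: [1.1, -0.9, -0.1]
finger_gap: -0.1
t 2.8 pos [514.3 173.5 167.6] rot [-179.9   -0.   -98. ] F [ 1.1 -0.9 -0.1] gap -0.11115612770907946 | shift [-0.032  -0.0082  0.0426] turn -0.01
```

```bash
python3 -m jog '[[-0.032,-0.0082,0.02,0,0],[-0.032,-0.0082,0.0426,0,0],[-0.032,-0.0082,0.0426,0,0],[-0.032,-0.0082,0.0426,0,0]]'; python3 - <<'E'
from h import *
go([527,204,104],-98)
t=r.snapshot("top");d=r.snapshot("side")
a=cv2.resize(t["image"][200:280,180:280,::-1],None,fx=4,fy=4,interpolation=3)
b=cv2.resize(d["image"][160:240,230:330,::-1],None,fx=4,fy=4,interpolation=3)
cv2.imwrite("pics/near1.png",np.hstack([a,b]))
E
```

```text
time: 3.2
tool_pos: [526.4, 203.6, 124.7]
tcp_rot: [-180.0, -0.1, -98.0]
ft_force: [0.0, -1.6, 0.5]
finger_gap: 0.3
t 3.2 pos [526.4 203.6 124.7] rot [-1.8e+02 -1.0e-01 -9.8e+01] F [ 0.  -1.6  0.5] gap 0.3117770980689855 | shift [-0.0005 -0.0005  0.0207] turn -0.01
```

View pics/near1.png

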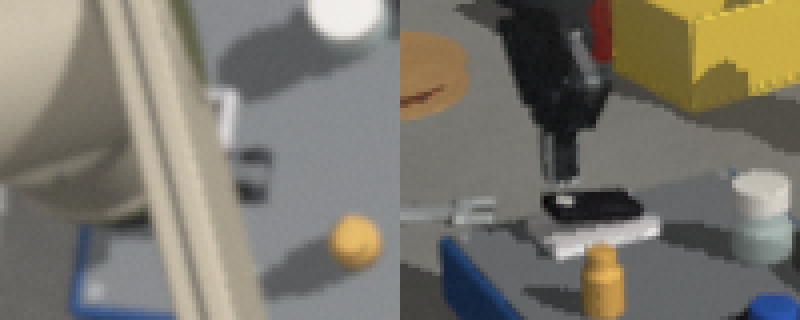

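The side view shows the closed fingertips right above the white dot, around (560,190) in the crop. I'll press down.

```bash
python3 -m jog '[[0,0,0.006,0,0],[0,0,0.012,0,0],[0,0,0.015,0,0],[0,0,0.018,0,0],[0,0,0.020,0,0],[0,0,0.020,0,0]]'; python3 -m jog '[[0,0,0.001,0,0],[0,0,0.002,0,0],[0,0,0.002,0,0]]'
```

```text
time: 3.9
tool_pos: [527.4, 203.4, 106.2]
tcp_rot: [-179.8, 0.0, -98.1]
ft_force: [-0.8, -0.1, -0.0]
finger_gap: 0.1
time: 4.2
tool_pos: [527.3, 203.5, 104.4]
tcp_rot: [-179.8, 0.0, -98.1]
ft_force: [-4.9, 0.8, 4.4]
finger_gap: 0.1
```

```bash
python3 -m jog '[[0,0,0.001,0,0],[0,0,0.002,0,0],[0,0,0.002,0,0]]'; python3 -m jog '[[0,0,0.001,0,0],[0,0,0.002,0,0],[0,0,0.002,0,0]]'
```

```text
time: 4.5
tool_pos: [527.4, 203.6, 103.9]
tcp_rot: [-179.8, -0.0, -98.0]
ft_force: [-9.6, -2.0, 14.3]
finger_gap: -0.0
time: 4.8
tool_pos: [527.4, 203.6, 103.7]
tcp_rot: [-179.8, -0.0, -98.0]
ft_force: [-10.7, -2.9, 18.9]
finger_gap: 0.1
```

The arm has stalled at tip z≈82, which is the predicted fully-on height, with 19 N. I'll retract, check with the cameras and head for blue.

```bash
python3 -m jog '[[0,0,0.003,0,0],[0,0,0.003,0,0]]'; python3 -m jog '[[0,0,-0.03,0,0],[0,0,-0.06,0,0],[0,0,-0.06,0,0]]';  python3 -c "
from h import *
go([560,20,160],-98)"
```

```text
time: 5.0
tool_pos: [527.5, 203.7, 103.6]
tcp_rot: [-179.8, -0.0, -98.0]
ft_force: [-15.7, -4.6, 26.8]
finger_gap: -0.0
time: 5.3
tool_pos: [530.5, 204.6, 168.9]
tcp_rot: [-179.4, 0.2, -98.0]
ft_force: [0.7, -0.7, 0.8]
finger_gap: 0.1
t 5.3 pos [530.5 204.6 168.9] rot [-179.4    0.2  -98. ] F [ 0.7 -0.7  0.8] gap 0.08602774730158588 | shift [ 0.1788 -0.0549  0.0089] turn -0.01
```

```bash
python3 -m jog '[[0.179,-0.055,0.005,0,0],[0.179,-0.055,0.005,0,0],[0.179,-0.055,0.005,0,0],[0.179,-0.055,0.005,0,0],[0.179,-0.055,0.04,0,0],[0.179,-0.055,0.05,0,0],[0.179,-0.055,0.05,0,0]]'; python3 - <<'E'
from h import *
go([560,20,106],-98)
t=r.snapshot("top");d=r.snapshot("side")
a=cv2.resize(t["image"][200:280,180:280,::-1],None,fx=4,fy=4,interpolation=3)
b=cv2.resize(d["image"][180:260,250:350,::-1],None,fx=4,fy=4,interpolation=3)
cv2.imwrite("pics/near2.png",np.hstack([a,b]))
E
```

```text
time: 6.0
tool_pos: [558.3, 20.2, 115.8]
tcp_rot: [-179.7, 0.2, -98.0]
ft_force: [0.3, -0.2, -0.5]
finger_gap: -0.1
t 6.0 pos [558.3  20.2 115.8] rot [-179.7    0.2  -98. ] F [ 0.3 -0.2 -0.5] gap -0.1367465206003835 | shift [-0.     -0.0017  0.0098] turn -0.01
```

View pics/near2.png

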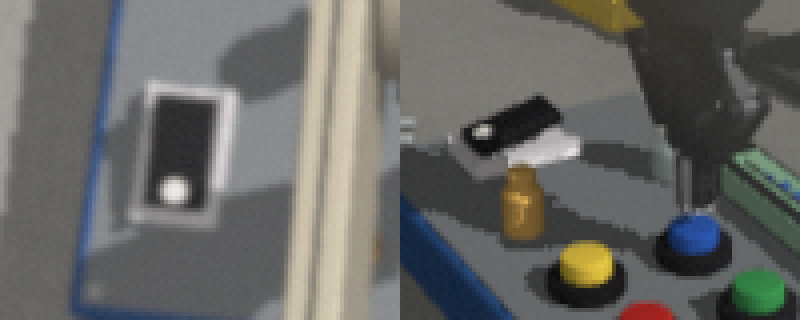

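The rocker now leans with its dotted half down in both views, and the fingertips hang over the centre of the blue cap at about (690,215) in the crop. I'll press blue, whose stop should come near TCP z≈98.

```bash
python3 -m jog '[[0,-0.0017,0.006,0,0],[0,-0.0017,0.010,0,0],[0,-0.0017,0.013,0,0],[0,-0.0017,0.016,0,0],[0,-0.0017,0.018,0,0],[0,-0.0017,0.018,0,0]]'; python3 -m jog '[[0,0,0.001,0,0],[0,0,0.003,0,0],[0,0,0.003,0,0]]';python3 -m jog '[[0,0,0.001,0,0],[0,0,0.003,0,0],[0,0,0.003,0,0]]'
```

```text
time: 6.7
tool_pos: [562.3, 20.6, 100.9]
tcp_rot: [-179.4, 0.2, -97.9]
ft_force: [-0.8, 0.5, 0.4]
finger_gap: -0.0
time: 7.0
tool_pos: [562.4, 20.5, 98.0]
tcp_rot: [-179.4, 0.2, -97.9]
ft_force: [-1.6, 0.1, 4.1]
finger_gap: -0.0
time: 7.3
tool_pos: [562.6, 20.5, 97.5]
tcp_rot: [-179.4, 0.2, -97.9]
ft_force: [-13.4, 1.4, 24.4]
finger_gap: -0.0
```

Blue hit its stop at tip z≈75.5 with 24 N. I'll lift off and move to green.

```bash
python3 -m jog '[[0,0,-0.03,0,0],[0,0,-0.04,0,0],[0,0,-0.04,0,0]]'; python3 -c "
from h import *
go([548,-53.5,125],-98)"
```

```text
time: 7.6
tool_pos: [563.8, 20.2, 139.6]
tcp_rot: [-179.1, 0.2, -97.9]
ft_force: [0.2, 0.4, 0.5]
finger_gap: 0.1
t 7.6 pos [563.8  20.2 139.6] rot [-179.1    0.2  -97.9] F [0.2 0.4 0.5] gap 0.07413514551309833 | shift [0.0752 0.0056 0.0142] turn 0.06
```

```bash
python3 -m jog '[[0.075,0.0055,0,0,0],[0.075,0.0055,0,0,0],[0.075,0.0055,0.014,0,0],[0.075,0.0055,0.020,0,0],[0.075,0.0055,0.020,0,0]]'; python3 - <<'E'
from h import *
go([549,-53.5,98],-98)
t=r.snapshot("top");d=r.snapshot("side")
a=cv2.resize(t["image"][200:280,260:360,::-1],None,fx=4,fy=4,interpolation=3)
b=cv2.resize(d["image"][190:270,270:370,::-1],None,fx=4,fy=4,interpolation=3)
cv2.imwrite("pics/near3.png",np.hstack([a,b]))
E
```

```text
time: 8.1
tool_pos: [546.7, -52.3, 116.5]
tcp_rot: [-179.4, 0.2, -97.9]
ft_force: [-1.5, -0.6, 0.0]
finger_gap: -0.1
t 8.1 pos [546.7 -52.3 116.5] rot [-179.4    0.2  -97.9] F [-1.5 -0.6  0. ] gap -0.08179994144380473 | shift [ 0.0009 -0.0023  0.0185] turn 0.07
```

View pics/near3.png

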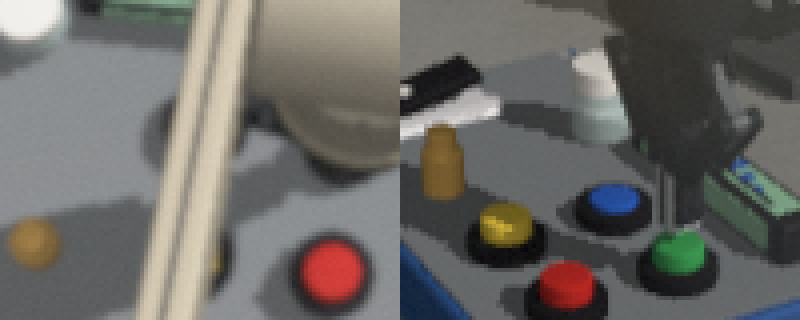

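Blue sits visibly lower than the others, so it latched in. The fingertips are over green at about (680,240) in the crop. I'll press green and hold.

```bash
python3 -m jog '[[0.001,-0.0015,0.006,0,0],[0.001,-0.0015,0.010,0,0],[0.001,-0.0015,0.014,0,0],[0.001,-0.0015,0.017,0,0],[0.001,-0.0015,0.019,0,0],[0.001,-0.0015,0.019,0,0]]'; python3 -m jog '[[0,0,0.001,0,0],[0,0,0.003,0,0],[0,0,0.003,0,0]]';python3 -m jog '[[0,0,0.001,0,0],[0,0,0.003,0,0],[0,0,0.003,0,0]]'
```

```text
time: 8.8
tool_pos: [549.6, -53.2, 99.5]
tcp_rot: [-179.2, 0.2, -97.9]
ft_force: [-1.3, 4.1, 5.5]
finger_gap: -0.4
time: 9.1
tool_pos: [549.7, -53.2, 97.9]
tcp_rot: [-179.2, 0.2, -97.9]
ft_force: [-8.0, 2.4, 13.8]
finger_gap: 0.1
time: 9.4
tool_pos: [549.8, -53.2, 97.7]
tcp_rot: [-179.2, 0.2, -97.9]
ft_force: [-14.7, 3.3, 26.6]
finger_gap: -0.2
```

```bash
python3 - <<'E'
from h import *
t=r.snapshot("top");d=r.snapshot("side")
go([549,-53.5,98],-98)
a=cv2.resize(d["image"][165:275,230:380,::-1],None,fx=4,fy=4,interpolation=3)
cv2.imwrite("pics/fin.png",a)
E
```

```text
t 9.5 pos [549.8 -53.2  97.7] rot [-179.2    0.2  -97.9] F [-14.1   2.9  26.1] gap 0.1375761264868367 | shift [ 0.0004  0.0008 -0.0003] turn 0.13
```

View pics/fin.png

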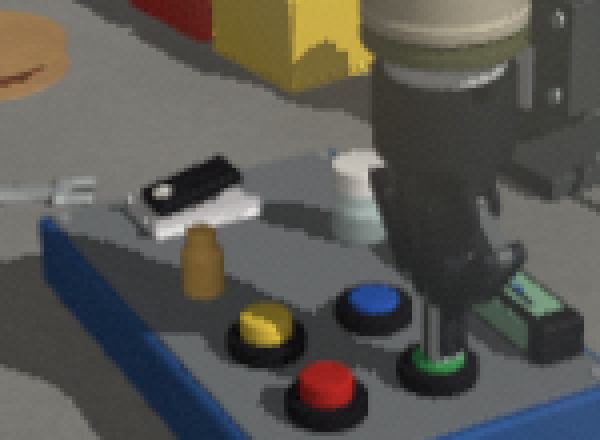

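The final view shows the rocker on, blue in at (375,300), and green held down under the fingertips at (437,360). Yellow and red are out, and the gauge and jar are standing where they were.

```bash
python3 -c "
from h import *
print(r.hand_in())"
```

```text
the job is handed in; nothing more can be done
None
```

The job is handed in at about 9.5 s of robot time. With closed fingertips I pushed the rocker on, then pressed blue, then pressed green. The arm is still holding green down.

| Step | Fingertip height at the stop | Push at the stop |
|---|---|---|
| Rocker (dotted half down) | about 82 mm, as expected for fully on | 27 N |
| Blue | about 75.5 mm (expected 76) | 24 N, and it stayed in after I lifted off |
| Green | about 75.7 mm (expected 76) | 26 N, steady |

The last side picture shows the dotted half down, blue low, and green down under the fingers. Yellow and red are out, and the gauge and jar look unmoved. I did not check the cup or the screwdriver in a picture after the moves; the arm's path passed well clear of both.

- **Network errors:** some of the network's points were wrong. In the top view it put blue and red near the wrench. I used colour centroids from the top view instead, which matched the 70 by 75 mm button spacing to about 1 mm.
- **Camera disagreement:** the side camera's cap positions differed from the top camera's by about 6–7 mm, partly because it also sees the sides of the caps. The pictures taken with the fingertips just above each target showed them in the right place.
- **Sideways force:** the sensor also read about 15 N sideways while pushing down. The fingertips slid less than 1 mm.

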